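# Set a fiddle-neck blank up in the swing-out neck rest

## Task

Swing the neck rest's folded brace out by its knob until it clicks home in its end detent. Then draw the wooden neck blank out from under the low rack by its heel, set it down flat on the open bench and let go; then take it by the middle and lay it flat in the two saddles of the rest, down on both saddle floors with the wide pegbox end in the wide saddle on the brace. Leave the other things on the bench where they are, and let go of everything.

Things in the scene. Friction and masses are not known exactly. Their poses are not given: they have to be found in the camera images.
- blank_mid (a point): Middle (half-way along, across and up) of the loose wooden fiddle-neck blank, 190 mm long, 22 mm thick. x runs along it from the narrow heel end (x = -95 mm) to the wide pegbox end (x = +95 mm), z up as it lies. From x = -95 to +35 it is a 26 mm wide shaft, from +35 to +95 a 40 mm wide block. Centre of mass about 9 mm from here towards the pegbox.
- blank: The same blank (about 0.14 kg), origin under its middle, same axes. At the start it lies flat on the bench under the rack, roughly along the rack's x; only the last 65 mm or so of its heel sticks out of the rack's mouth.
- blank_head (a point): Middle of the blank's wide pegbox block, 65 mm along x from blank_mid, same axes.
- rack: Low fixed white bridge on the bench, 130 mm along its x, 140 mm along its y, 56 mm tall; origin on the bench under its centre. Two 12 mm side walls (y = +-64 mm) carry a 12 mm board, underside 44 mm above the bench; open at both x ends. The mouth, from which the heel sticks out, faces -x; the board's edge there is at x = -65 mm. A jar stands on it.
- seat (a point): Point on the fixed neck rest (dark steel plate, 110 x 150 mm) where blank_mid must end, 45 mm above the bench; y is the line of the two saddles, z up. The seated blank's x axis points along seat's +y. From y = -56 to +42 mm, between the saddles, nothing stands higher than 23 mm above the bench, so fingers can pass beside the shaft there.
- narrow (a point): Floor centre of the fixed narrow saddle (open-topped wooden pocket for the heel), 34 mm above the bench, 77 mm towards -y of seat. Inside 31 mm wide, 42 mm long (seat y = -98, where an end wall stands, to -56); walls 8 mm thick, to 60 mm above the bench. The seated blank has 2.5 mm play to each side and 3 mm at each end.
- wide (a point): Floor centre of the wide saddle on the brace (open-topped wooden pocket for the pegbox end), 34 mm above the bench. Inside 45 mm wide, 56 mm long; walls 8 mm thick, to 60 mm above the bench. With the brace fully out it lies at seat y = +42 to +98, where its end wall stands, in line with the narrow saddle.
- pivot (a point): Point on the brace's upright hinge axis, 45 mm above the bench, 20 mm towards -y of seat from seat.
- knob (a point): Centre of the upright round wooden knob at the brace's end, 24 mm across, from 21 to 66 mm above the bench (this point 45 mm above it), 165 mm from the hinge axis. The wide saddle stands between it and the hinge, its end wall's outer face 39 mm from the knob's axis.
- brace (a joint): Angle of the swing-out brace about its upright hinge, rad. 0: folded, arm along -x of seat (roughly at the robot); grows clockwise seen from above; 1.571: fully out at its end stop, arm along +y of seat. Slight friction (under 1 N at the knob), stays where left. A spring plunger resists from about 1.2, at most about 2 N at the knob, and past 1.4 snaps it against the stop and holds it.
- jar: Clear jar with a screw lid, 60 mm across, 90 mm tall, standing on top of the rack. Bystander: leave it alone; origin at its underside.
- hammer: Hammer lying on the bench at the far side. Bystander: leave it alone.
- dowel: Upright round wooden block, 38 mm across, 50 mm tall, standing on the bench. Bystander: leave it alone; origin at its underside.
- bowl: Steel bowl, 110 mm across, 45 mm tall. Bystander: leave it alone; origin at its underside.
- puck: Flat round steel tin, 60 mm across, 28 mm tall, on the bench. Bystander: leave it alone; origin at its underside.

How it is judged (in metres and radians):
On the way, in this order (a step that is already met when the one before it is completed fails the run):
1. the brace is swung out and seated in its end detent (value of joint brace above 1.5 rad and velocity of joint brace below 0.05 rad/s), for 0.2 s.
2. the blank lies flat and still on the open bench, clear of the rack, let go of, with the brace still out (value of joint brace above 1.5 rad and horizontal distance between blank_mid and rack above 0.16 m and height (world z) of blank_mid below 0.017 m and angle between blank_mid's own z axis and vertical below 0.12 rad and linear speed of blank below 0.02 m/s and contact force between the fingers and blank below 0.1 N), for 0.2 s.
At the end, for the whole second after the job is handed in: Brace past 1.5 rad (home in its detent); the blank at rest, let go, top face up and level within 0.06 rad, its middle within 7 mm of the seat point across the bench and 3 mm in height, in line with the saddles within 0.06 rad, pegbox end in the wide saddle (value of joint brace above 1.5 rad and horizontal distance between blank_mid and seat below 0.007 m and z of blank_mid in the frame of seat between -0.003 and 0.003 m and y of blank_head in the frame of seat above 0.05 m and angle between the x axis of blank_mid and the y axis of seat, either way round below 0.06 rad and angle between blank_mid's own z axis and vertical below 0.06 rad and linear speed of blank below 0.02 m/s); the robot touches nothing.
It fails at once if another thing on the bench (jar, hammer, dowel block, bowl or round tin) is moved more than 30 mm (distance of any of jar, hammer, dowel, bowl, puck from where it was at the start of the episode above 0.03 m).
It also fails if it takes over 67 s, if anything falls off the work surface, if the arm or the gripper's body presses on something with over 40 N, if the wrist force passes 120 N, or if a joint passes its speed limit or range.

## Robot

A 6-joint arm with a two-finger parallel gripper is mounted at the origin on the work surface. World frame = base frame: x ahead of the robot, y to its left, z up, the work surface at z = 0. Lengths are in mm, angles in rad, forces in N, time in s.
With the tool pointing down it reaches from about 350 to 975 mm from the base axis. Payload 7.1 kg.
Tool frame: the origin (TCP) lies at the centre of the arm's flange, where the gripper is bolted on; the fingertips stand 182 mm ahead of it and the grasp point (between the pads) lies 163 mm ahead of it; z points along the fingers, y is the line along which they close (so a half turn about z gives the same grasp; the last joint's range is limited). The gripper opens to 88 mm and grips with 3 to 60 N. Pads are 20 mm wide; open, the fingers measure 115 mm over their backs; the gripper's body (75 mm by 178 mm) begins 61 mm behind the grasp point.
Start: joints at [1.127, 0.423, 1.63, -0, 1.089, -0.019], TCP at [257.555, 569.449, 404.675] pointing down, gripper open.
Joint ranges: [-3, 3], [-0.9, 2.11], [0.09, 2.58], [-1.31, 4.45], [0.11, 2.69], [-2.54, 2.54]. Speed limits (rad/s): [2.39, 2.39, 3.01, 3.14, 3.14, 3.14].

## Interface

Orientations are given as a rotation vector (axis times angle).
In Python, from workcell import readout, get_image, ctrl gives the robot as it stands.
- The arm moves only by the tool step_arm, never from a script. Its argument "targets" is a list that holds one entry, the list of rows, each a list of 7 numbers: the shift along the world's x, y, z as a fraction of full scale, then the turn, a rotation vector about the world's x, y, z as a fraction of full scale, then the opening, from 0 (shut) to 1 (fully open). In form: [[[dx, dy, dz, wx, wy, wz, claw], ...]]. A call has exactly 5 rows; each row shifts and turns the commanded pose from where the row before left it; what a row does not reach is not made up. Full scale, the value 1, is 0.05 m for a shift and 4 degrees for a turn. A row lasts 1/8 s, in which the tool goes at most 62.5 mm and 10.7 degrees, less where a joint would pass 70% of its speed; a pose out of reach is approached as far as the arm can. A call with a number of a shift or a turn outside -1 to 1 is refused whole. A call with a gripper value outside its range is refused whole. The fingers move at their own pace and stop on an object; the grip force is fixed at half the most. Time passes only in rows, so rows that do not move let the fingers close, or fill a call up. It gives the time, the measured TCP pose, the force, the opening and the grip force at its end, in the units of the state.
- readout.get_obs(): the state, without advancing time (a new reading comes with each control period).
- get_image(name): name is "side" or "top"; returns a dict with "pixels" (420x560x3 uint8, red, green, blue), "intrinsics" (3x3 intrinsics, pixels), "k1" (the pictures are not rectified: a ray, as slopes to the right and down, at radius r is drawn at 1 + k1 r^2 times it, then the intrinsics apply), "extrinsics" (4x4, takes a point from world to camera coordinates). Camera axes: x right, y down, z forward; pixel columns grow to the right and rows downward; lengths in mm; the calibration is good to about 2 mm. A picture is of the moment at which its call begins. There is no depth.
- ctrl.close_job(): hands the job in; it is judged then, once.
The state is a dict: "t": time; "qpos": joint angles; "qvel": joint speeds; "joint_torque": joint torques, N m; "ee_pos": TCP position; "orientation": TCP orientation; "ft_force": force on the tool from outside, world axes, zero at the start; "moment": the same for the moment, N m; "width": finger opening in mm; "grasp_force": force on a finger pad.
Only numpy, scipy, OpenCV 4.12 (cv2) and the standard library are available. Lean on these libraries where they do the work, as an engineer would, in place of code of your own. Each camera call takes 0.05 s, during which the arm holds its last target. There are 200 camera calls.

## Working session

There is one attempt and no reset: what is moved stays moved. The work goes in short steps, Python scripts to look and compute and a tool call to move; the robot and the scene stay as the last step left them, time stands still between calls to the robot, and variables do not carry over. Pictures are saved under pics/ and viewed, at most 10 in all, crops included, and the job is handed in when it is done.

Besides the shell and the picture viewer there is one more tool, called after ">>>" by a JSON object that holds its "op" and its "data", one argument or row to a line. step_arm: Moves the arm, as the interface text tells. Shift numbers are shares of 0.05 m and turn numbers shares of 4 degrees, none past 1 either way. Its arguments: {"type":"object","properties":{"targets":{"type":"array"}},"required":["targets"]}

```bash
mkdir -p pics; cat > h.py <<'E'
import numpy as np, cv2
from workcell import readout, get_image, ctrl
def snap(name,f):
    im=get_image(name); cv2.imwrite(f'pics/{f}.png',cv2.cvtColor(im['pixels'],cv2.COLOR_RGB2BGR)); 
    np.savez(f'pics/{f}.npz',**im); return im
def load(f): return dict(np.load(f'pics/{f}.npz'))
def ray(im,u,v):
    K=im['intrinsics'];k=float(im['k1']);d=np.array([(u-K[0,2])/K[0,0],(v-K[1,2])/K[1,1]]);s=d.copy()
    for _ in range(20): s=d/(1+k*(s@s))
    E=im['extrinsics'];R=E[:3,:3];return -R.T@E[:3,3], R.T@np.array([s[0],s[1],1])
def onz(im,u,v,z):
    c,d=ray(im,u,v);return c+d*(z-c[2])/d[2]
def proj(im,p):
    E=im['extrinsics'];q=E[:3,:3]@np.array(p,float)+E[:3,3];s=q[:2]/q[2];s=s*(1+float(im['k1'])*(s@s))
    K=im['intrinsics'];return K[0,0]*s[0]+K[0,2],K[1,1]*s[1]+K[1,2]
E
python3 - <<'E'
from h import *
a=snap('top','top0');b=snap('side','side0')
for im in(a,b): print(ray(im,280,210),im['intrinsics'][0,0],im['k1'])
print(readout.get_obs()['orientation'],readout.get_obs()['t'])
E
```

```text
(array([ 488.65530413,   -4.47344126, 1064.20025078]), array([ 0.11906149,  0.00554704, -0.99303804])) 402.0367422442404 -0.05985305929878485
(array([  46.12890918, -899.93958166,  861.26887545]), array([ 0.42786104,  0.6686343 , -0.60821511])) 476.26755987137483 -0.06634462947090544
[-6.62115390e-01 -3.07072466e+00  2.17309228e-03] 0.1
```

View pics/top0.png

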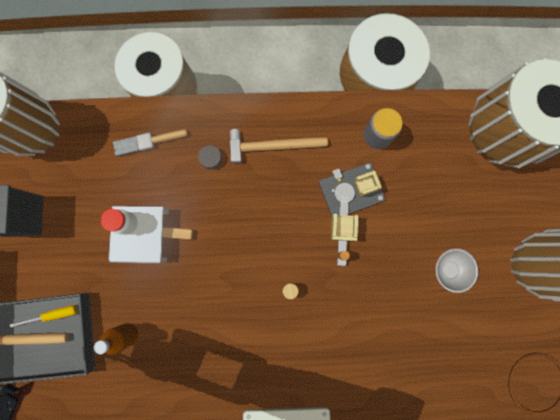

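View pics/side0.png

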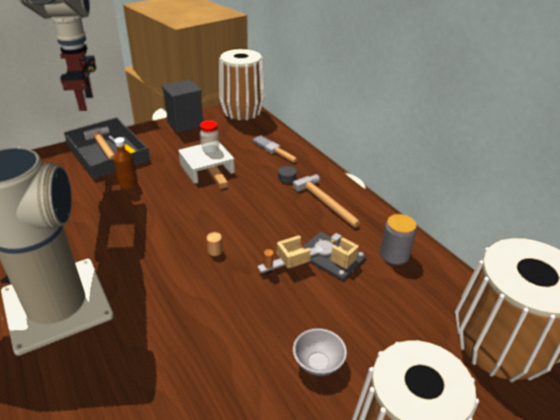

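The top view shows the rack at (136,234) with the heel at (180,234), the rest plate at (351,190), the narrow saddle at (368,183), the hinge at (344,193), the wide saddle at (345,228), the knob at (344,256) and the dowel at (290,291). The side view agrees. Next I'll measure from zoomed crops.

```bash
python3 - <<'E'
from h import *
a=cv2.imread('pics/top0.png')
c=np.hstack([cv2.resize(a[155:275,310:395],None,fx=5,fy=5,interpolation=cv2.INTER_CUBIC),cv2.resize(a[190:280,100:200],(375,338),interpolation=cv2.INTER_CUBIC)[:,:] if 0 else cv2.copyMakeBorder(cv2.resize(a[190:280,100:200],None,fx=3.7,fy=3.7,interpolation=cv2.INTER_CUBIC),0,267,0,0,cv2.BORDER_CONSTANT)])
cv2.imwrite('pics/crop0.png',c);print(c.shape)
im=load('top0')
hsv=cv2.cvtColor(a,cv2.COLOR_BGR2HSV)
for n,(x0,y0,x1,y1),lo,hi in [('heel',(160,222,200,246),(10,80,150),(30,255,255)),('narrow',(350,165,390,200),(20,60,120),(35,255,255)),('wide',(325,210,365,245),(20,60,120),(35,255,255)),('knob',(335,246,355,264),(5,150,120),(19,255,255)),('rack',(100,195,170,270),(0,0,170),(180,60,255)),('dowel',(275,280,305,305),(10,80,170),(30,255,255))]:
    m=cv2.inRange(hsv[y0:y1,x0:x1],lo,hi);cs,_=cv2.findContours(m,0,2)
    if not cs: print(n,'none');continue
    k=max(cs,key=cv2.contourArea)+np.array([x0,y0]);r=cv2.minAreaRect(k);z={'heel':22,'narrow':60,'wide':60,'knob':66,'rack':56,'dowel':50}[n]
    print(n,np.round(r[0],1),[np.round(onz(im,*p,z)[:2],0).tolist() for p in cv2.boxPoints(r)],np.round(onz(im,*r[0],z)[:2],1))
E
```

```text
(600, 795, 3)
heel [180.8 233.2] [[550.0, 288.0], [576.0, 286.0], [570.0, 233.0], [544.0, 236.0]] [560.1 260.6]
narrow [367.4 182.6] [[688.0, -187.0], [707.0, -245.0], [658.0, -259.0], [639.0, -202.0]] [ 673.1 -223.4]
wide [344.7 227.2] [[532.0, -124.0], [596.0, -130.0], [591.0, -196.0], [527.0, -190.0]] [ 561.1 -159.7]
knob [344. 255.] [[502.0, -142.0], [501.0, -167.0], [482.0, -166.0], [482.0, -141.0]] [ 491.8 -154. ]
rack [135.4 234. ] [[493.0, 435.0], [634.0, 433.0], [626.0, 300.0], [486.0, 303.0]] [558.9 367.5]
dowel [290. 291.] [[425.0, -1.0], [424.0, -36.0], [389.0, -35.0], [390.0, -0.0]] [407.  -18.1]
```

View pics/crop0.png

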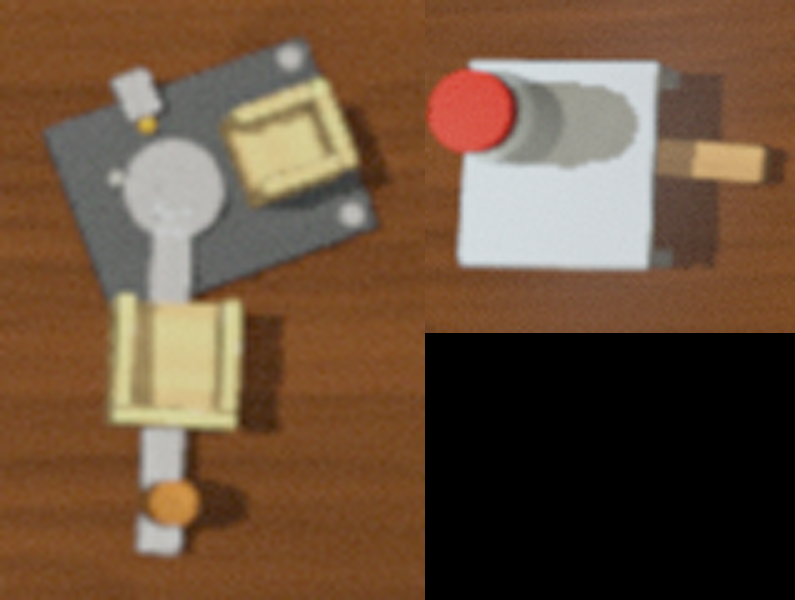

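```bash
python3 - <<'E'
from h import *
im=load('top0')
P=lambda u,v,z:onz(im,310+u/5-.4,155+v/5-.4,z)[:2]
print('plate',[P(u,v,8).round(1).tolist() for u,v in[(45,130),(300,38),(378,225),(105,300)]])
print('narrow rim',[P(u,v,60).round(1).tolist() for u,v in[(222,120),(322,80),(358,160),(258,203)]])
print('pivot',P(174,188,22),P(174,188,12)); print('knob',P(174,501,66))
print('wide rim',[P(u,v,60).round(1).tolist() for u,v in[(113,293),(243,300),(238,428),(108,424)]])
b=cv2.imread('pics/side0.png')
c=cv2.resize(b[215:285,250:370],None,fx=6,fy=6,interpolation=cv2.INTER_CUBIC);cv2.imwrite('pics/crop1.png',c)
Q=lambda u,v,z:onz(im,100+u/3.7-.4,190+v/3.7-.4,z)[:2]
print('heel top',Q(764,145,22) if 0 else [Q(u-425,v,22).round(1).tolist() for u,v in[(766,144),(763,182),(694,141),(692,178)]])
print('rack',[Q(u-425,v,56).round(1).tolist() for u,v in[(470,61),(658,63),(652,268),(458,263)]])
E
```

```text
plate [[691.5, -103.9], [738.3, -243.8], [635.3, -279.9], [599.2, -132.1]]
narrow rim [[684.3, -189.6], [703.8, -242.1], [661.8, -258.1], [641.0, -205.7]]
pivot [ 655.97247829 -169.3180495 ] [ 657.5779008  -170.89974753]
knob [ 492.28391239 -155.02314505]
wide rim [[597.2, -130.0], [591.8, -195.5], [527.6, -189.7], [531.5, -124.6]]
heel top [[571.6, 232.0], [545.0, 234.2], [575.1, 283.0], [549.1, 284.3]]
rack [[631.6, 429.9], [626.5, 298.8], [487.1, 301.8], [493.5, 435.1]]
```

View pics/crop1.png

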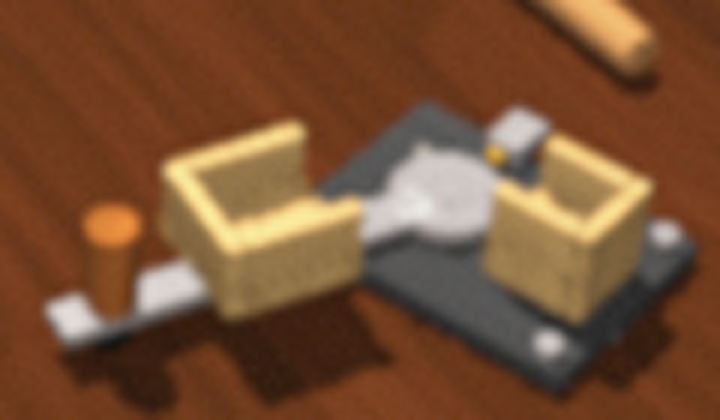

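The side crop shows the brace already about 0.4 rad out, with the knob at crop (110,225) standing clear. The rest frame is turned by about 20°: seat is near (648,-150), pivot near (656,-169) and knob near (492,-155). I'll go above the knob.

>>> {"op": "step_arm", "data": {
  "targets": [
    [[0.31,-0.965,0,0,0,-1,0.5],[0.31,-0.965,0,0,0,-1,0.5],[0.31,-0.965,0,0,0,-1,0.5],[0.31,-0.965,0,0,0,-1,0.5],[0.31,-0.965,0,0,0,0,0.5]]
  ]
}}

```text
t: 0.72
ee_pos: [335.2, 326.6, 404.5]
orientation: [1.084, 2.949, -0.0]
ft_force: [1.0, -0.4, -0.3]
width: 44.9
grasp_force: 0.0
```

>>> {"op": "step_arm", "data": {
  "targets": [
    [[0.31,-0.965,0,0,0,0,0.5],[0.31,-0.965,0,0,0,0,0.5],[0.31,-0.965,0,0,0,0,0.5],[0.31,-0.965,0,0,0,0,0.5],[0.31,-0.965,0,0,0,0,0.5]]
  ]
}}

```text
t: 1.35
ee_pos: [412.7, 85.3, 404.6]
orientation: [1.083, 2.949, 0.0]
ft_force: [0.5, 0.5, 0.4]
width: 43.9
grasp_force: 0.0
```

>>> {"op": "step_arm", "data": {
  "targets": [
    [[0.32,-0.965,0,0,0,0,0.5],[0.32,-0.965,0,0,0,0,0.5],[0.32,-0.965,0,0,0,0,0.5],[0.32,-0.965,0,0,0,0,0.5],[0.32,-0.965,0,0,0,0,0.5]]
  ]
}}

```text
t: 1.98
ee_pos: [492.7, -156.0, 404.5]
orientation: [-1.084, -2.948, -0.0]
ft_force: [0.7, -0.1, 0.7]
width: 44.4
grasp_force: 0.0
```

>>> {"op": "step_arm", "data": {
  "targets": [
    [[0,0,-0.6,0,0,0,0.5],[0,0,-0.6,0,0,0,0.5],[0,0,-0.6,0,0,0,0.5],[0,0,0,0,0,0,0.5],[0,0,0,0,0,0,0.5]]
  ]
}}

```text
t: 2.6
ee_pos: [492.9, -154.4, 315.4]
orientation: [1.083, 2.948, -0.0]
ft_force: [0.7, 0.4, 0.3]
width: 43.9
grasp_force: 0.0
```

>>> {"op": "step_arm", "data": {
  "targets": [
    [[0,0,-0.6,0,0,0,0.5],[0,0,-0.6,0,0,0,0.5],[0,0,-0.5,0,0,0,0.5],[0,0,-0.34,0,0,0,0.5],[0,0,0,0,0,0,0.5]]
  ]
}}

```text
t: 3.22
ee_pos: [492.6, -154.3, 212.5]
orientation: [-1.083, -2.948, 0.0]
ft_force: [-0.2, -1.1, 0.0]
width: 44.1
grasp_force: 0.0
```

>>> {"op": "step_arm", "data": {
  "targets": [
    [[0.14,0.5,0,0,0,0,0.5],[0.15,0.49,0,0,0,0,0.5],[0.2,0.38,0,0,0,0,0.5],[0.2,0.38,0,0,0,0,0.5],[0.29,0.32,0,0,0,0,0.5]]
  ]
}}

```text
t: 3.85
ee_pos: [542.3, -50.1, 213.9]
orientation: [1.083, 2.948, 0.0]
ft_force: [-0.2, -0.7, -0.3]
width: 43.8
grasp_force: 0.3
```

>>> {"op": "step_arm", "data": {
  "targets": [
    [[0.29,0.32,0,0,0,0,0.5],[0.24,0.16,0,0,0,0,0.5],[0.24,0.16,0,0,0,0,0.5],[0.26,0.12,0,0,0,0,0.5],[0.26,0.12,0,0,0,0,0.5]]
  ]
}}

```text
t: 4.47
ee_pos: [607.1, -6.6, 212.6]
orientation: [1.083, 2.948, 0.0]
ft_force: [0.0, -0.2, 0.7]
width: 44.0
grasp_force: 0.3
```

```bash
python3 - <<'E'
from h import *
im=snap('top','top1');o=readout.get_obs();print(o['ee_pos'],o['ft_force'])
a=cv2.imread('pics/top1.png')[150:260,280:400];cv2.imwrite('pics/crop2.png',cv2.resize(a,None,fx=5,fy=5,interpolation=cv2.INTER_CUBIC))
E
```

```text
[608.79375326  -6.10614683 213.04284111] [1.80397121 1.41659455 1.36564489]
```

View pics/crop2.png

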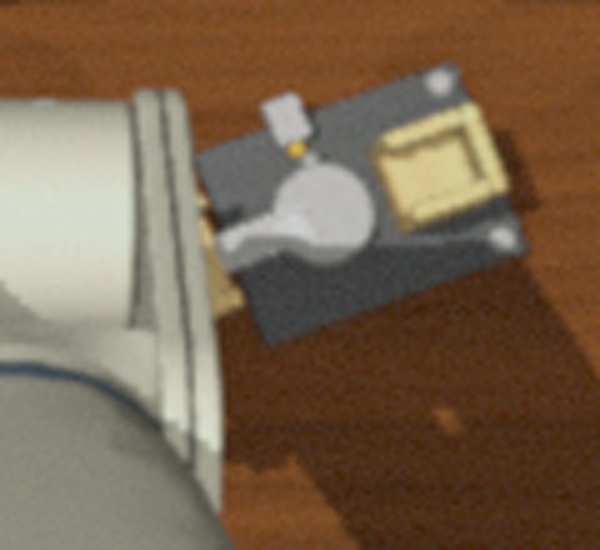

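The crop shows the plunger tab meeting its nose at (300,155) and the arm in line with the saddles, so the brace is home. I'll raise and travel to the heel.

>>> {"op": "step_arm", "data": {
  "targets": [
    [[0,0,0.8,0,0,0,0.6],[0,0,0.8,0,0,0,0.6],[0,0,0.8,0,0,0,0.6],[-0.14,0.77,0,0,0,-1,0.6],[-0.14,0.77,0,0,0,-1,0.6]]
  ]
}}

```text
t: 5.15
ee_pos: [592.5, 70.6, 333.8]
orientation: [1.291, 2.862, 0.002]
ft_force: [-0.7, 0.2, 0.3]
width: 52.6
grasp_force: 0.0
```

>>> {"op": "step_arm", "data": {
  "targets": [
    [[-0.14,0.77,0,0,0,-1,0.6],[-0.14,0.77,0,0,0,-1,0.6],[-0.14,0.77,0,0,0,-1,0.6],[-0.14,0.77,0,0,0,-1,0.6],[-0.14,0.77,0,0,0,-1,0.6]]
  ]
}}

```text
t: 5.78
ee_pos: [557.1, 264.0, 332.9]
orientation: [1.767, 2.597, 0.001]
ft_force: [0.9, -0.0, 0.1]
width: 52.7
grasp_force: 0.0
```

>>> {"op": "step_arm", "data": {
  "targets": [
    [[0,0,-0.2,0,0,-1,0.6],[0,0,-0.2,0,0,-1,0.6],[0,0,-0.2,0,0,-1,0.6],[0,0,-0.2,0,0,-1,0.6],[0,0,-0.2,0,0,-1,0.6]]
  ]
}}

```text
t: 6.4
ee_pos: [557.5, 262.8, 282.5]
orientation: [2.192, 2.25, 0.001]
ft_force: [-0.0, 0.5, -0.7]
width: 52.8
grasp_force: 0.0
```

```bash
python3 - <<'E'
from h import *
im=snap('top','top2');s=snap('side','side2');o=readout.get_obs();print(o['ee_pos'],o['orientation'],o['qpos'])
b=cv2.imread('pics/side2.png')[120:220,150:290];b=cv2.resize(b,(392,280),interpolation=cv2.INTER_CUBIC)
a=cv2.imread('pics/top2.png')[150:260,280:400];a=cv2.resize(a,None,fx=5,fy=5,interpolation=cv2.INTER_CUBIC)
a[-10:]=a[-10:]
cv2.imwrite('pics/crop3.png',np.hstack([a[:,:400] if 0 else cv2.resize(a,(480,440)),cv2.copyMakeBorder(cv2.resize(b,(320,229)),0,211,0,0,cv2.BORDER_CONSTANT)]))
E
```

```text
[557.05362396 262.55698761 281.77788794] [-2.18952474e+00 -2.25221864e+00  1.75603650e-03] [4.21117019e-01 5.66918429e-01 1.72383390e+00 5.92018185e-05
 8.52061256e-01 3.92850476e-01]
```

View pics/crop3.png

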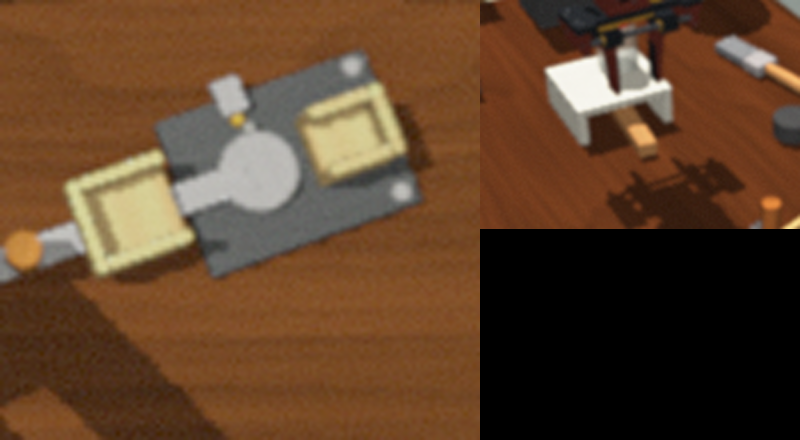

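The crop shows the brace fully out (knob at (24,250), wide saddle at (130,215)) and the gripper above the heel. I'll descend, grip and draw.

>>> {"op": "step_arm", "data": {
  "targets": [
    [[0.06,0,-0.4,0,0,-1,0.6],[0,0,-0.5,0,0,-0.3,0.6],[0,0,-0.5,0,0,0,0.6],[0,0,-0.3,0,0,0,0.6],[0,0,-0.22,0,0,0,0.6]]
  ]
}}

```text
t: 7.12
ee_pos: [560.3, 262.8, 186.3]
orientation: [2.288, 2.152, 0.0]
ft_force: [-0.1, -0.4, -0.2]
width: 52.5
grasp_force: 0.0
```

>>> {"op": "step_arm", "data": {
  "targets": [
    [[0,0,0,0,0,0,0],[0,0,0,0,0,0,0],[0,0,0,0,0,0,0],[0,0,0,0,0,0,0],[0,0,0,0,0,0,0]]
  ]
}}

```text
t: 7.75
ee_pos: [560.4, 262.9, 187.5]
orientation: [2.288, 2.152, 0.002]
ft_force: [0.2, -0.1, 5.9]
width: 26.3
grasp_force: 29.4
```

```bash
python3 - <<'E'
from h import *
im=load('top2')
P=lambda u,v,z:onz(im,280+(u+.5)/4-.5,150+(v+.5)/4-.5,z)[:2]
k=P(24,250,66);p=P(258,170,22)
n=[P(381,85,60),P(408,157,60)];w=[P(65,185,60),P(97,274,60)]
nt=[P(301,121,60),P(325,185,60)]
print('knob',k,'pivot',p,'narrow end',n,'wide end',w,'nt',nt)
ne=(n[0]+n[1])/2;we=(w[0]+w[1])/2
for a,b in((ne,we),(p,k),(p,we),(ne,k)):
    d=b-a;print(np.linalg.norm(d),np.degrees(np.arctan2(d[1],d[0])))
print('seat',(ne+we)/2)
E
```

```text
knob [602.59273061 -12.80209483] pivot [ 656.19209781 -168.60158311] narrow end [array([ 703.00417776, -244.32074121]), array([ 655.85770694, -258.87453787])] wide end [array([643.86305462, -39.94230393]), array([586.82698723, -58.20863308])] nt [array([ 680.92894543, -191.63215971]), array([ 639.29902949, -204.77815605])]
212.4199498320607 107.5594045992459
164.76156321139837 108.98464527653387
126.31300709808096 108.86744544083926
250.85338936871398 107.83682846506721
seat [ 647.38798164 -150.33655402]
```

>>> {"op": "step_arm", "data": {
  "targets": [
    [[-0.02,-0.4,0,0,0,0,0],[-0.04,-0.7,0,0,0,0,0],[-0.04,-0.7,0,0,0,0,0],[-0.04,-0.7,0,0,0,0,0],[-0.04,-0.7,0,0,0,0,0]]
  ]
}}

```text
t: 8.38
ee_pos: [551.3, 101.3, 187.4]
orientation: [2.289, 2.151, 0.003]
ft_force: [0.2, 4.5, 6.5]
width: 26.0
grasp_force: 29.5
```

>>> {"op": "step_arm", "data": {
  "targets": [
    [[0,0,0,0,0,0,0],[0,0,0,0,0,0,0.6],[0,0,0,0,0,0,0.6],[0,0,0,0,0,0,0.6],[0,0,0,0,0,0,0.6]]
  ]
}}

```text
t: 9.0
ee_pos: [550.9, 102.9, 186.5]
orientation: [-2.288, -2.152, 0.001]
ft_force: [1.2, 0.1, 1.1]
width: 52.7
grasp_force: 0.0
```

>>> {"op": "step_arm", "data": {
  "targets": [
    [[0,0,0.7,0,0,0,0.6],[0,0,0.8,0,0,0,0.6],[0,-0.8,0.8,0,0,0,0.6],[0,-1,0,0,0,0,0.6],[0,-1,0,0,0,0,0.6]]
  ]
}}

```text
t: 9.62
ee_pos: [551.1, -38.2, 302.5]
orientation: [2.286, 2.153, 0.002]
ft_force: [0.3, -0.4, -1.2]
width: 52.8
grasp_force: 0.0
```

```bash
python3 - <<'E'
from h import *
im=snap('top','top3');print(readout.get_obs()['ee_pos'])
a=cv2.imread('pics/top3.png');cv2.imwrite('pics/crop4.png',cv2.resize(a[160:300,100:400],None,fx=2.6,fy=2.6,interpolation=cv2.INTER_CUBIC))
E
```

```text
[550.93004101 -42.63133517 302.18300381]
```

View pics/crop4.png

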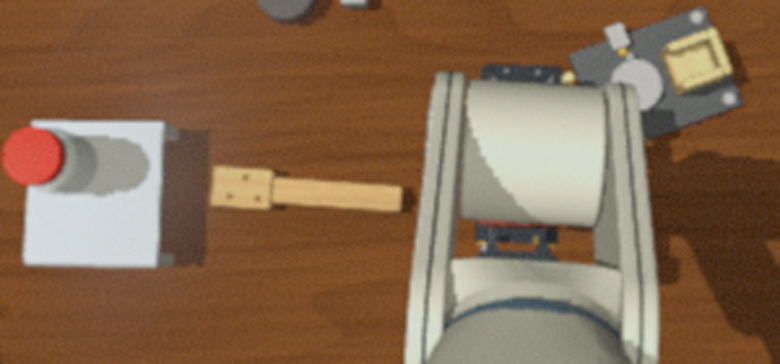

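The crop shows the whole blank on the bench, with the pegbox end at (212,187) and the heel end at (403,199). I'll locate it by mask.

```bash
python3 - <<'E'
from h import *
im=load('top3');hsv=cv2.cvtColor(cv2.imread('pics/top3.png'),cv2.COLOR_BGR2HSV)
m=cv2.inRange(hsv[215:250,170:262],(10,60,150),(30,255,255));cs,_=cv2.findContours(m,0,1);k=max(cs,key=cv2.contourArea)[:,0]+[170,215]
w=np.array([onz(im,u,v,22)[:2] for u,v in k])
ys,xs=np.nonzero(m);q=np.array([onz(im,u+170,v+215,22)[:2] for u,v in zip(xs,ys)])
sh=q[(q[:,1]<q[:,1].min()+120)]
vx,vy,x0,y0=cv2.fitLine(sh.astype(np.float32),2,0,.01,.01).ravel();d=np.array([vx,vy])*np.sign(vy);c=np.array([x0,y0])
t=(w-c)@d;print('ang',np.degrees(np.arctan2(d[1],d[0])),'len',np.ptp(t),'heel',c+d*t.min(),'head',c+d*t.max(),'mid',c+d*(t.max()+t.min())/2,'grasp+9',c+d*((t.max()+t.min())/2+9))
E
```

```text
ang 84.17071 len 190.65932421862328 heel [547.64154435  70.92932352] head [567.00583654 260.60273683] mid [557.32369044 165.76603017] grasp+9 [558.2377744  174.71949063]
```

>>> {"op": "step_arm", "data": {
  "targets": [
    [[0.06,0.85,0,0,0,-0.2,0.6],[0.06,0.85,0,0,0,0,0.6],[0,0.85,0,0,0,0,0.6],[0,0.85,0,0,0,0,0.6],[0,0.85,0,0,0,0,0.6]]
  ]
}}

```text
t: 10.3
ee_pos: [556.7, 177.0, 301.5]
orientation: [-2.303, -2.136, 0.0]
ft_force: [0.0, -0.7, -0.1]
width: 52.3
grasp_force: 0.0
```

>>> {"op": "step_arm", "data": {
  "targets": [
    [[0,0,-0.6,0,0,0,0.6],[0,0,-0.6,0,0,0,0.6],[0,0,-0.6,0,0,0,0.6],[0,0,-0.3,0,0,0,0.6],[0,0,0,0,0,0,0.6]]
  ]
}}

```text
t: 10.92
ee_pos: [556.7, 175.3, 195.8]
orientation: [-2.303, -2.135, 0.003]
ft_force: [0.5, -0.6, -1.4]
width: 52.6
grasp_force: 0.0
```

>>> {"op": "step_arm", "data": {
  "targets": [
    [[0,0,-0.2,0,0,0,0.6],[0,0,0,0,0,0,0],[0,0,0,0,0,0,0],[0,0,0,0,0,0,0],[0,0,0,0,0,0,0]]
  ]
}}

```text
t: 11.55
ee_pos: [557.3, 175.2, 187.2]
orientation: [2.304, 2.136, 0.001]
ft_force: [-0.3, 0.2, 2.7]
width: 25.7
grasp_force: 29.9
```

>>> {"op": "step_arm", "data": {
  "targets": [
    [[0,0,0.2,0,0,0,0],[0,0,0.4,0,0,0,0],[0,0,0.6,0,0,0,0],[0,0,0.6,0,0,0,0],[0,0,0.6,0,0,0,0]]
  ]
}}

```text
t: 12.18
ee_pos: [556.9, 175.2, 309.1]
orientation: [2.304, 2.135, 0.001]
ft_force: [0.3, 0.4, -0.3]
width: 26.2
grasp_force: 29.9
```

>>> {"op": "step_arm", "data": {
  "targets": [
    [[0.25,-0.9,0,0,0,1,0],[0.25,-0.9,0,0,0,1,0],[0.25,-0.9,0,0,0,1,0],[0.25,-0.9,0,0,0,1,0],[0.25,-0.9,0,0,0,1,0]]
  ]
}}

```text
t: 12.8
ee_pos: [619.8, -51.3, 308.3]
orientation: [1.895, 2.505, 0.001]
ft_force: [0.5, 0.6, -1.1]
width: 25.6
grasp_force: 29.9
```

>>> {"op": "step_arm", "data": {
  "targets": [
    [[0.25,-0.9,0,0,0,0.65,0],[0.28,-0.94,0,0,0,0,0],[0,0,-0.4,0,0,0,0],[0,0,-0.2,0,0,0,0],[0,0,0,0,0,0,0]]
  ]
}}

```text
t: 13.42
ee_pos: [645.3, -140.5, 275.7]
orientation: [-1.838, -2.545, 0.001]
ft_force: [-0.1, 0.3, -2.1]
width: 25.8
grasp_force: 29.9
```

```bash
python3 - <<'E'
from h import *
im=snap('side','side4');o=readout.get_obs();print(o['ee_pos'],o['orientation'])
t=snap('top','top4')
a=cv2.imread('pics/side4.png');b=cv2.imread('pics/top4.png')
cv2.imwrite('pics/crop5.png',np.hstack([cv2.resize(a[190:290,240:380],None,fx=4,fy=4,interpolation=cv2.INTER_CUBIC),cv2.resize(b[150:280,310:400],(235,340)) if 0 else cv2.resize(b[150:310,300:400],(240,400))]))
E
```

```text
[ 645.67751604 -140.5358501   276.39397237] [-1.83819982e+00 -2.54590139e+00  7.48343396e-04]
```

View pics/crop5.png

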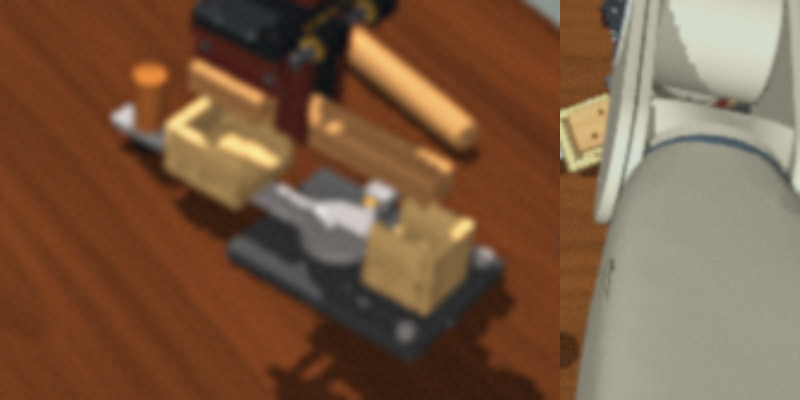

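The left half shows the blank level above the rest, with the heel end near (447,175) and the narrow saddle at (420,255). The right half shows the pegbox block over the wide saddle at (590,130). I'll check the offset along and across numerically.

```bash
python3 - <<'E'
from h import *
s=load('side4');t=load('top4')
a=np.radians(108.35);y=np.array([np.cos(a),np.sin(a)]);x=np.array([y[1],-y[0]])
S=np.array([648.5,-150.2]);g=np.array([645.5,-140.6]);M=g-9*y;print('mid est',M,'seat off along/across',(M-S)@y,(M-S)@x)
W=lambda o,u,v,z:[*(o+v*y+u*x),z]
f=lambda p:np.round((np.array(proj(s,p))-[240,190]+.5)*4-.5,0)
for z in(111,89): print('heel',z,[f(W(M,u,-95,z)) for u in(-13,13)])
print('nar rim end',[f(W(S,u,-106,60)) for u in(-23.5,23.5)],'front',[f(W(S,u,-56,60)) for u in(-23.5,23.5)])
hs=cv2.cvtColor(t['pixels'],cv2.COLOR_RGB2HSV).astype(float)
def samp(img,p):
    u,v=proj(t,p);return cv2.getRectSubPix(img.astype(np.float32),(1,1),(u,v))[0,0]
H=hs[:,:,0].astype(np.float32);Sg=hs[:,:,1].astype(np.float32)
px=t['pixels'].astype(np.float32)
print('along',[(v,[int(cv2.getRectSubPix(px[:,:,c].copy(),(1,1),proj(t,W(M,0,v,111)))[0,0]) for c in range(3)]) for v in range(76,116,3)])
print('across',[(u,[int(cv2.getRectSubPix(px[:,:,c].copy(),(1,1),proj(t,W(M,u,84,111)))[0,0]) for c in range(3)]) for u in range(-36,37,3)])
E
```

```text
mid est [ 648.3333878  -149.14235995] seat off along/across 1.056313217106477 0.17482699862921794
heel 111 [array([434., 182.]), array([458., 161.])]
heel 89 [array([430., 209.]), array([453., 188.])]
nar rim end [array([432., 261.]), array([473., 223.])] front [array([366., 225.]), array([408., 189.])]
along [(76, [215, 180, 124]), (79, [214, 180, 122]), (82, [215, 180, 122]), (85, [215, 181, 123]), (88, [215, 179, 120]), (91, [211, 175, 118]), (94, [177, 144, 95]), (97, [146, 124, 81]), (100, [164, 147, 102]), (103, [203, 197, 147]), (106, [211, 206, 151]), (109, [180, 170, 119]), (112, [154, 143, 122]), (115, [176, 167, 161])]
across [(-36, [115, 99, 65]), (-33, [189, 182, 130]), (-30, [212, 203, 148]), (-27, [204, 193, 138]), (-24, [205, 190, 136]), (-21, [180, 157, 106]), (-18, [188, 153, 100]), (-15, [209, 171, 114]), (-12, [209, 171, 115]), (-9, [213, 179, 121]), (-6, [214, 180, 120]), (-3, [214, 182, 123]), (0, [215, 181, 124]), (3, [211, 175, 117]), (6, [212, 174, 117]), (9, [214, 180, 121]), (12, [215, 183, 127]), (15, [213, 181, 124]), (18, [206, 178, 121]), (21, [199, 185, 131]), (24, [169, 153, 103]), (27, [117, 79, 45]), (30, [117, 70, 35]), (33, [120, 72, 35]), (36, [115, 67, 32])]
```

```bash
python3 - <<'E'
from h import *
t=load('top4');a=np.radians(108.35);y=np.array([np.cos(a),np.sin(a)]);x=np.array([y[1],-y[0]]);M=np.array([648.33,-149.14])
for n,u,v in(('end wall in/out',0,101.3),('',0,109.5),('left outer',-34.5,84),('right outer',25,84)):
    p=onz(t,*proj(t,[*(M+v*y+u*x),111]),60)[:2]-M;print(n,'along',p@y,'across',p@x)
E
```

```text
end wall in/out along 96.68371201354658 across 5.672029041528161
 along 105.32244458800794 across 5.672029041528065
left outer along 78.45809328937813 across -30.673858009559495
right outer along 78.45809328937803 across 32.00962835391021
```

>>> {"op": "step_arm", "data": {
  "targets": [
    [[0.016,-0.016,-0.3,0,0,0,0],[0,0,-0.25,0,0,0,0],[0,0,-0.2,0,0,0,0],[0,0,-0.1,0,0,0,0],[0,0,0,0,0,0,0]]
  ]
}}

```text
t: 14.15
ee_pos: [646.8, -142.6, 233.6]
orientation: [-1.84, -2.545, 0.0]
ft_force: [0.6, 0.3, -0.7]
width: 25.5
grasp_force: 29.9
```

>>> {"op": "step_arm", "data": {
  "targets": [
    [[0,0,-0.1,0,0,0,0],[0,0,-0.08,0,0,0,0],[0,0,-0.06,0,0,0,0],[0,0,0,0,0,0,0],[0,0,0,0,0,0,0]]
  ]
}}

```text
t: 14.78
ee_pos: [646.9, -142.6, 222.3]
orientation: [1.841, 2.546, 0.0]
ft_force: [-0.2, 1.1, -1.7]
width: 26.0
grasp_force: 29.9
```

>>> {"op": "step_arm", "data": {
  "targets": [
    [[0,0,-0.02,0,0,0,0],[0,0,0,0,0,0,0],[0,0,0,0,0,0,0.5],[0,0,0,0,0,0,0.5],[0,0,0,0,0,0,0.5]]
  ]
}}

```text
t: 15.4
ee_pos: [646.9, -142.6, 221.3]
orientation: [1.841, 2.546, 0.0]
ft_force: [0.5, -0.9, -0.9]
width: 43.6
grasp_force: 0.0
```

>>> {"op": "step_arm", "data": {
  "targets": [
    [[0,0,0.4,0,0,0,0.5],[0,0,0.8,0,0,0,0.5],[0,0,0.8,0,0,0,0.5],[-0.3,0.8,0.5,0,0,0,0.5],[-0.3,1,0,0,0,0,0.5]]
  ]
}}

```text
t: 16.02
ee_pos: [617.4, -52.5, 350.4]
orientation: [1.84, 2.539, 0.005]
ft_force: [0.7, 0.1, 0.3]
width: 43.9
grasp_force: 0.0
```

>>> {"op": "step_arm", "data": {
  "targets": [
    [[-0.3,1,0,0,0,0,0.5],[-0.3,1,0,0,0,0,0.5],[-0.3,1,0,0,0,0,0.5],[-0.3,1,0,0,0,0,0.5],[0,0,0,0,0,0,0.5]]
  ]
}}

```text
t: 16.65
ee_pos: [555.9, 150.2, 347.7]
orientation: [1.835, 2.549, 0.002]
ft_force: [-0.1, -0.6, -0.7]
width: 43.9
grasp_force: 0.0
```

```bash
python3 - <<'E'
from h import *
im=snap('side','side5');t=snap('top','top5');print(readout.get_obs()['ee_pos'])
a=cv2.imread('pics/side5.png');b=cv2.imread('pics/top5.png')
cv2.imwrite('pics/crop6.png',np.hstack([cv2.resize(a[200:290,250:370],(400,300),interpolation=cv2.INTER_CUBIC),cv2.resize(b[160:250,275:395],(400,300),interpolation=cv2.INTER_CUBIC)]))
E
```

```text
[556.91247707 147.69522939 347.32865396]
```

View pics/crop6.png

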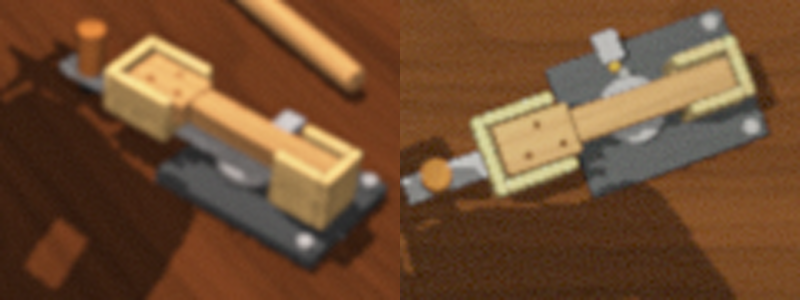

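The crop shows the blank flat in both saddles, below the rims, with the pegbox in the wide saddle at (535,140). The brace is out and the gripper is clear, so I'm handing in.

```bash
python3 -c "
from workcell import ctrl
print(ctrl.close_job())"
```

```text
the job is handed in; nothing more can be done
None
```

The brace is out in its detent and the blank lies flat in both saddles with the pegbox in the wide one; everything is let go and the job is handed in, at about 17 s of the 67 s allowed (no verdict was returned).

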